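# Pack, close and scan a small parcel

## Robot

A 6-joint arm with a two-finger parallel gripper is mounted at the origin on the work surface. World frame = base frame: x ahead of the robot, y to its left, z up, the work surface at z = 0. Lengths are in m, angles in degrees, forces in N, time in s.
With the tool pointing down it reaches from about 0.375 to 0.9 m from the base axis. Payload 3.1 kg.
Tool frame: the origin (TCP) lies midway between the tips of the shut fingers; the grasp point (between the pads) lies 19 mm behind it (ctrl.pinch_z is the distance from the TCP to the grasp point, in m); z points along the fingers, y is the line along which they close (so a half turn about z gives the same grasp; the last joint's range is limited). The gripper opens to 87 mm and grips with 3 to 60 N. Pads are 19 mm wide; open, the fingers measure 117 mm over their backs; the gripper's body (75 mm by 190 mm) begins 51 mm behind the grasp point.
Start: joints at [62.195, 30.224, 82.088, -0, 67.689, -10.227], TCP at [0.189, 0.596, 0.223] pointing down, gripper open.
Joint ranges: [-176.69, 176.69], [-43.24, 126.21], [12.49, 139.97], [-82, 262], [0, 151.66], [-163.58, 163.58]. Speed limits (degrees/s): [159.86, 159.86, 180, 180, 180, 180].

## Interface

Orientations are given as [roll, pitch, yaw] about the fixed x, y, z axes, in that order (R = Rz(yaw) Ry(pitch) Rx(roll)).
In Python, from workcell import monitor, viewer, job_done, ctrl gives the robot as it stands.
- The arm moves only by the shell command python3 -m crank 'ROWS' [OPENING]. ROWS is JSON, a list of rows, each a list of 4 numbers: the shift along the tool's x, y, z in m, then the turn about the tool's z in degrees. A call has 1 to 10 rows; each row shifts and turns the commanded pose from where the row before left it, along the tool's axes as they then stand; what a row does not reach is not made up. A row lasts 1/10 s, in which the tool goes at most 50 mm and 8.59 degrees, less where a joint would pass 70% of its speed; a pose out of reach is approached as far as the arm can. A call with a gripper value outside its range is refused whole. OPENING is the finger opening in m, from 0 to 0.087, set as the call begins (- or left out, the last holds). The fingers move at their own pace and stop on an object; the grip force is fixed at half the most. Time passes only in rows, so rows that do not move let the fingers close. It gives the time, the measured TCP pose, the force, the opening and the grip force at its end, in the units of the state.
- monitor.state(): the state, without advancing time (a new reading comes with each control period).
- viewer.capture(name): name is "scene" or "top"; returns the picture (400x640x3 uint8, blue, green, red); there is no depth.
- viewer.camera_params(name): a dict with "fov_y" (degrees; the focal length in pixels is half the picture's height over the tangent of half this angle, whatever the lens; pixels are square), "cx", "cy" (the principal point, pixels), "R" (3x3) and "t" (3): a world point X has camera coordinates R X + t. Camera axes: x right, y down, z forward; pixel columns grow to the right and rows downward; lengths in m; the calibration is good to about 2 mm. A picture is of the moment at which its call begins. camera_params takes no time and is no camera call.
- job_done(): hands the job in; it is judged then, once.
The state is a dict: "clock": time; "qpos": joint angles; "dq": joint speeds; "joint_torque": joint torques, N m; "ee_pos": TCP position; "tcp_rot": TCP orientation; "ft_force": force on the tool from outside, world axes, zero at the start; "torque": the same for the moment, N m; "width": finger opening in m; "grip_force": force on a finger pad.
Only numpy, scipy, OpenCV 4.12 (cv2) and the standard library are available. Lean on these libraries where they do the work, as an engineer would, in place of code of your own. Each camera call takes 0.05 s, during which the arm holds its last target. There are 200 camera calls.

## Task

Pack the order: fold both flaps of the brown carton outward well past upright, put every small black product box that stands on the table into the carton, each resting on its floor below the rim (any way up), and then fold both flaps in until they lie level with the rim, neither sticking up nor pushed down inside. Once it is closed, log the parcel: squeeze the orange trigger of the cradled scanner fully home and let it go. Leave the white tubs, the tape roll and the bottle where they are.

Things in the scene. Friction and masses are not known exactly. Their poses are not given: they have to be found in the camera images.
- carton: open brown cardboard shipping carton fixed to the table, outside 240 mm (its x) by 150 mm (its y) by 80 mm high, walls 4 mm, floor about 4 mm; origin at the centre of its underside, z up. The two flaps on its long sides meet over the middle
- flap_l (a joint): angle of the stiff cardboard flap hinged on the carton's +y long side, rad: 0 = lying level over the carton at the rim, 1.57 = upright, larger = leaning outward (stop at 2.4); negative = pushed down into the carton (stop at -0.6). No stop at 0; the hinge is stiff, the flap stays where it is left (about 1 N at its edge moves it)
- flap_l_hinge (a point): middle of that flap's hinge line, which runs along the carton's x axis at carton y = +73 mm, z = 80 mm; the point's axes are the carton's. The flap is a 4 mm board, 228 mm long (along x) and reaching 73 mm from the hinge, red tape along its middle
- flap_l_edge (a point): middle of that flap's free edge, 73 mm from the hinge, mid-thickness; moves with the flap
- flap_r (a joint): angle of the stiff cardboard flap hinged on the carton's -y long side, rad: 0 = lying level over the carton at the rim, 1.57 = upright, larger = leaning outward (stop at 2.4); negative = pushed down into the carton (stop at -0.6). No stop at 0; the hinge is stiff, the flap stays where it is left (about 1 N at its edge moves it)
- flap_r_hinge (a point): middle of that flap's hinge line, which runs along the carton's x axis at carton y = -73 mm, z = 80 mm; the point's axes are the carton's. The flap is a 4 mm board, 228 mm long (along x) and reaching 73 mm from the hinge, red tape along its middle
- flap_r_edge (a point): middle of that flap's free edge, 73 mm from the hinge, mid-thickness; moves with the flap
- pack1: small black product box with a white and a red band, 36 (its x) by 48 (its y) by 62 mm (its z), about 80 g, standing at the start; origin at its centre. May be absent
- pack2: small black product box with a white and a red band, 36 (its x) by 48 (its y) by 62 mm (its z), about 80 g, standing at the start; origin at its centre. May be absent
- pack3: small black product box with a white and a red band, 36 (its x) by 48 (its y) by 62 mm (its z), about 80 g, standing at the start; origin at its centre. May be absent
- pack4: small black product box with a white and a red band, 36 (its x) by 48 (its y) by 62 mm (its z), about 80 g, standing at the start; origin at its centre. May be absent
- pack5: small black product box with a white and a red band, 36 (its x) by 48 (its y) by 62 mm (its z), about 80 g, standing at the start; origin at its centre. May be absent
- scanner: grey and black barcode scanner held upside down in a fixed bench cradle: base plate 150 x 100 x 12 mm, head up to 68 mm high, upright black pistol grip 28 mm (its x) by 34 mm (its y) on the axis, from 65 to 179 mm high; origin under the grip's centre; the orange trigger is on the grip's -x side
- trigger (a joint): orange sprung trigger, hinged at 83 mm height on the grip's -x side, 20 mm wide, reaching up to 159 mm height: 0 = released (leaning out, outer face about 37 mm from the grip's axis at 142 mm height), 0.2 rad = squeezed home (upright, outer face 25 mm from the axis); takes about 8 N at 142 mm height
- squeeze (a point): point to squeeze at, 142 mm high, halfway between the squeezed trigger's outer face and the grip's back; fingers close along its x axis; 39 mm across when squeezed, 51 mm when released
- tub1: white plastic tub with lid, 72 mm across, 75 mm high, bystander; origin under its centre
- tub2: white plastic tub like tub1, bystander
- tape: roll of amber packing tape lying flat, 100 mm across, 45 mm high, bystander; origin under its centre
- ink: small dark bottle with a blue cap, 40 mm across, 110 mm high, bystander; origin under its centre

How it is judged:
By the outcome, as a careful person would: the job done as asked, in the order asked, and still so for the second after the job is handed in, with the robot touching nothing.
Of pack1, pack2, pack3, pack4, pack5 only 3 to 5 are there at a start; the rules pass over those that are not, and their reading is None.
At some moment in a run one of pack1, pack2, pack3, pack4, pack5 may be knocked a few centimetres aside while the robot is not near it.
Once in a run the grip may slacken for a moment while it holds something.
It also fails if it takes over 210 s, if anything falls off the work surface, if the arm or the gripper's body presses on something with over 40 N, if the wrist force passes 120 N, or if a joint passes its speed limit or range.

## Working session

There is one attempt and no reset: what is moved stays moved. The work goes in short steps, Python scripts to look and compute and a shell command to move; the robot and the scene stay as the last step left them, time stands still between calls to the robot, and variables do not carry over. Pictures are saved under pics/ and viewed, at most 14 in all, crops included, and the job is handed in when it is done.

```bash
ls; mkdir -p pics
python3 - <<'E'
from workcell import monitor, viewer, ctrl
import cv2
print(monitor.state(), ctrl.pinch_z)
for n in("scene","top"):
    cv2.imwrite(f"pics/{n}0.png",viewer.capture(n)); print(n,viewer.camera_params(n))
E
```

```text
pics
{'clock': 0.0, 'qpos': array([ 6.21966580e+01,  3.02755214e+01,  8.21577298e+01, -8.85063426e-04,
        6.76877253e+01, -1.02286586e+01]), 'dq': array([ 0.04421684, -0.07786087, -0.04761677,  0.01478862,  0.03349631,
       -0.05421697]), 'joint_torque': array([ 4.46179674e-04, -4.40027583e+01, -1.76594174e+01,  6.33835117e-02,
        5.81221946e-02, -1.61950893e-04]), 'ee_pos': array([0.18835933, 0.59516903, 0.2216011 ]), 'tcp_rot': array([-1.79880801e+02, -2.06775636e-02,  1.62425632e+02]), 'ft_force': array([-1.54551592, -0.27988395, -0.4005875 ]), 'torque': array([-0.0447062 , -0.01999188, -0.01074332]), 'grip_force': 0.0, 'width': 0.08688058221360422} 0.0187
scene {'fov_y': 56.892730266058486, 'cx': 319.04761367984025, 'cy': 204.58475839548646, 'R': array([[-0.42020887,  0.90736712, -0.01046004],
       [ 0.51047248,  0.2268422 , -0.82943382],
       [-0.7502282 , -0.35387501, -0.55850705]]), 't': array([ 0.26297129, -0.21947926,  1.37613597])}
top {'fov_y': 56.835347522527755, 'cx': 324.7526592010398, 'cy': 202.21613220335172, 'R': array([[-0.00602314, -0.99996988, -0.00489431],
       [-0.99720167,  0.00637104, -0.07448648],
       [ 0.07451542,  0.00443197, -0.99721001]]), 't': array([-0.00578859,  0.59416722,  1.02528888])}
```

View pics/scene0.png

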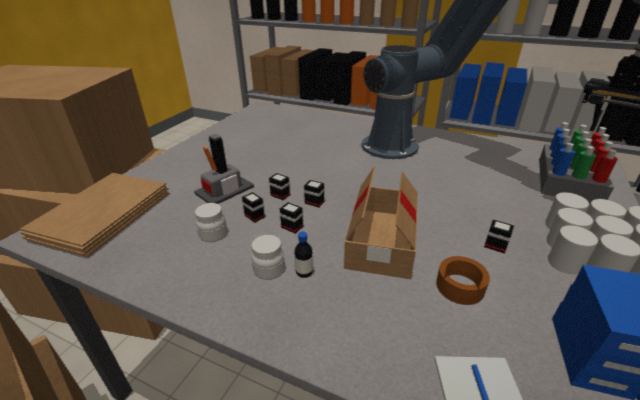

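View pics/top0.png

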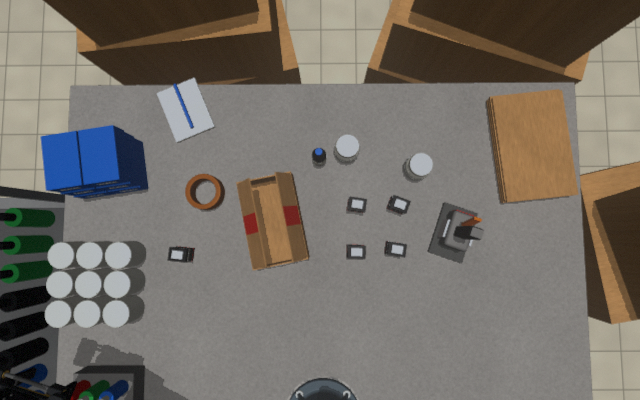

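The packs show at top-view pixels (357,204), (399,204), (356,252), (396,249) and (181,255). The carton is around (272,220) with both flaps near upright, the scanner is around (460,232), and the tubs are at (347,148) and (420,165). The ink is at (319,155) and the tape at (204,192).

```bash
cat > h.py <<'E'
import numpy as np, cv2
from workcell import monitor, viewer
P={n:viewer.camera_params(n) for n in("scene","top")}
def F(n): return 200/np.tan(np.radians(P[n]["fov_y"]/2))
def proj(n,X):
    p=P[n]; c=np.array(p["R"])@np.asarray(X,float)+p["t"]; return np.array([p["cx"]+F(n)*c[0]/c[2],p["cy"]+F(n)*c[1]/c[2]])
def ray(n,u,v):
    p=P[n]; R=np.array(p["R"]); return -R.T@p["t"], R.T@np.array([(u-p["cx"])/F(n),(v-p["cy"])/F(n),1.])
def plane(n,u,v,z):
    o,d=ray(n,u,v); return o+d*(z-o[2])/d[2]
def tri(a,b):
    (o1,d1),(o2,d2)=ray("top",*a),ray("scene",*b)
    A=np.stack([d1,-d2],1); s=np.linalg.lstsq(A,o2-o1,rcond=None)[0]
    p,q=o1+s[0]*d1,o2+s[1]*d2; return (p+q)/2,np.linalg.norm(p-q)
def crop(img,x0,y0,x1,y1,k,name): cv2.imwrite(name,cv2.resize(img[y0:y1,x0:x1],None,fx=k,fy=k,interpolation=cv2.INTER_CUBIC))
E
python3 - <<'E'
from h import *
t=cv2.imread("pics/top0.png"); s=cv2.imread("pics/scene0.png")
c1=cv2.resize(t[160:280,225:320],None,fx=5,fy=5,interpolation=2)
cv2.imwrite("pics/c1.png",c1)
crop(t,335,185,495,275,5,"pics/c2.png"); crop(s,335,160,435,280,5,"pics/c3.png")
hsv=cv2.cvtColor(t,cv2.COLOR_BGR2HSV)
m=(hsv[...,2]<60).astype(np.uint8)
# packs: dark/white/red vs table, take white label on top
for (u,v) in [(357,204),(399,204),(356,252),(396,249),(181,255)]:
    x0,y0=u-18,v-18; g=t[y0:v+18,x0:u+18]; g=cv2.resize(g,None,fx=8,fy=8,interpolation=2)
    w=(g.min(2)>150).astype(np.uint8)
    cs=max(cv2.findContours(w,0,2)[0],key=cv2.contourArea); r=cv2.minAreaRect(cs)
    q=cv2.boxPoints(r)/8+[x0-.44,y0-.44]; Q=np.array([plane("top",*a,.062)[:2] for a in q])
    e=Q[1]-Q[0]; f=Q[2]-Q[1]
    print((u,v),Q.mean(0).round(4),"sides",np.linalg.norm(e).round(4),np.degrees(np.arctan2(e[1],e[0])).round(1),np.linalg.norm(f).round(4),np.degrees(np.arctan2(f[1],f[0])).round(1))
E
```

```text
(357, 204) [ 0.5865 -0.0973] sides 0.0206 -9.3 0.0285 -99.1
(399, 204) [ 0.5858 -0.214 ] sides 0.0208 -21.8 0.0288 -111.4
(356, 252) [ 0.4568 -0.0936] sides 0.0203 -2.2 0.0287 -91.9
(396, 249) [ 0.4632 -0.2035] sides 0.0204 -10.0 0.0288 -99.2
(181, 255) [0.4521 0.392 ] sides 0.0205 -5.8 0.0286 -97.4
```

View pics/c1.png

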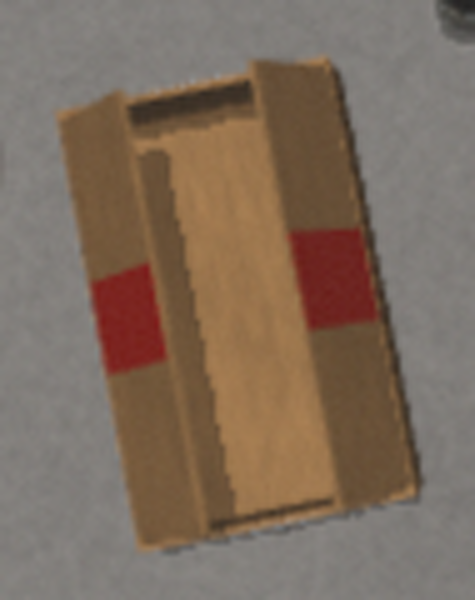

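View pics/c2.png

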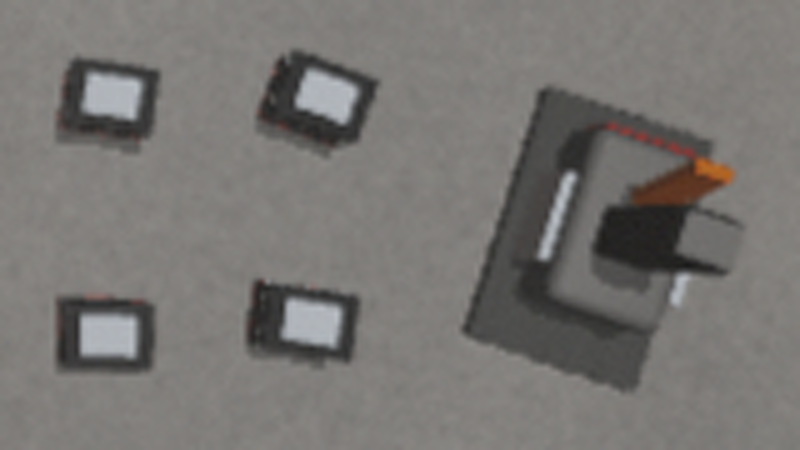

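View pics/c3.png

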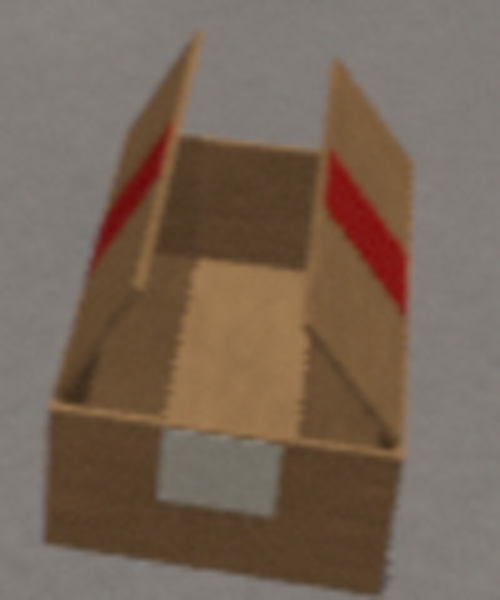

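The crops show both flaps leaning inward, roughly 60–65° from level. In c1, the hinge lines run (58,115)-(137,548) and (330,60)-(420,495). In c2, the scanner plate corners are (543,87), (715,138), (635,392) and (463,335), with the trigger on its image-up side.

Run:
```python
from h import *
from scipy.optimize import least_squares as ls
f=lambda a:(np.array(a)+.5)/5-.5+[225,160]
L=[plane("top",*f(p),.08) for p in[(137,548),(58,115)]]; R=[plane("top",*f(p),.08) for p in[(420,495),(330,60)]]
for n,A in(("L",L),("R",R)):
    e=A[1]-A[0]; print(n,(sum(A)/2).round(4),np.linalg.norm(e),np.degrees(np.arctan2(e[1],e[0])))
g=lambda a:(np.array(a)+.5)/5-.5+[335,160]
# scene rim corners near end (+x) : left=-y, right=+y at z .08
for p in[(50,405),(400,455)]: print("scene rim",plane("scene",*g(p),.08))
E_=(L[0]+L[1]+R[0]+R[1])/4; y=np.mean([np.arctan2(*(A[1]-A[0])[1::-1]) for A in(L,R)])
ux=np.array([np.cos(y),np.sin(y),0]);uy=np.array([-ux[1],ux[0],0]);print("carton",E_,np.degrees(y))
loc=lambda X:((X-E_)@ux,(X-E_)@uy)
for n,s,A in(("L",1,[(208,530),(120,92)]),("R",-1,[(340,510),(250,62)])):
    for p in A:
        fn=lambda a:loc(plane("top",*f(p),.08+.073*np.sin(a[0])))[1]*s-(.073-.073*np.cos(a[0]))
        print(n,"flap",np.degrees(ls(fn,[1.2]).x))
h=lambda a:(np.array(a)+.5)/5-.5+[335,185]
B=[plane("top",*h(p),.012)[:2] for p in[(543,87),(715,138),(635,392),(463,335)]]
c=np.mean(B,0);e=(B[3]-B[0]+B[2]-B[1])/2;print("scanner",c,np.linalg.norm(e),np.degrees(np.arctan2(e[1],e[0])))
T=np.mean([plane("top",*h(p),.179)[:2] for p in[(690,207),(745,222),(730,275),(678,260)]],0);print("griptop",T)
for n,p,z in(("ink",(319,153),.11),("tub1",(347,146),.075),("tub2",(421,164),.075),("tape",(204,191),.045)):
    X=plane("top",*p,z); print(n,X.round(3),np.round(loc(X),3))
```

```text
L [0.5289 0.2059 0.08  ] 0.23505057248181174 10.925054674253122
R [0.5568 0.0579 0.08  ] 0.23759443395552002 11.62395568513723
scene rim [0.67456969 0.08419005 0.08      ]
scene rim [0.64546133 0.22861162 0.08      ]
carton [0.54280283 0.13190217 0.08      ] 11.274505179695176
L flap [51.27765417]
L flap [53.02254703]
R flap [63.07166979]
R flap [62.31412791]
scanner [ 0.50756264 -0.37140528] 0.15028693690115494 160.62303940759938
griptop [ 0.5068368  -0.37280029]
ink [0.717 0.004 0.11 ] [ 0.146 -0.159]
tub1 [ 0.743 -0.071  0.075] [ 0.157 -0.238]
tub2 [ 0.692 -0.271  0.075] [ 0.068 -0.424]
tape [0.626 0.326 0.045] [0.119 0.174]
```

```bash
cat >> h.py <<'E'
C=np.array([.543,.132]); CY=11.3
def car(x,y):
    a=np.radians(CY); return C+[x*np.cos(a)-y*np.sin(a),x*np.sin(a)+y*np.cos(a)]
def to(x,y,z,yaw):
    "turn (about tool z, deg) to do first, then shift in the turned tool axes (mm)"
    s=monitor.state(); y0=s["tcp_rot"][2]; turn=(y0-yaw+90)%180-90
    a=np.radians(y0-turn); d=np.array([x,y,z])-s["ee_pos"]
    print("turn",round(turn,1),"shift mm",np.round(1e3*np.array([d[0]*np.cos(a)+d[1]*np.sin(a),d[0]*np.sin(a)-d[1]*np.cos(a),-d[2]]),1),"t",round(s["clock"],1))
E
python3 -m crank '[[0,0,0,7.64],[0,0,0,7.64],[0,0,0,7.64],[0,0,0,7.64],[0,0,0,7.64],[0,0,0,7.64],[0,0,0,7.64],[0,0,0,7.6]]' 0
python3 -c "
from h import *
to(*car(0,0),.223,101.3)"
```

```text
clock: 0.9
ee_pos: [0.1885, 0.5954, 0.222]
tcp_rot: [-180.0, 0.1, 101.0]
ft_force: [-0.2, -0.1, 0.3]
width: 0.0308
grip_force: 0.0
turn -0.3 shift mm [-523.9  256.8   -1. ] t 0.9
```

```bash
python3 -m crank '[[-0.044,0.0215,0,0],[-0.044,0.0215,0,0],[-0.044,0.0215,0,0],[-0.044,0.0215,0,0],[-0.044,0.0215,0,0],[-0.044,0.0215,0,0],[-0.044,0.0215,0,0],[-0.044,0.0215,0,0],[-0.044,0.0215,0,0],[-0.044,0.0215,0,0]]'
python3 -m crank '[[-0.042,0.0215,0,0],[-0.042,0.0205,0,0],[0,0,0,0],[0,0,0,0]]'
python3 -c "
from h import *
to(*car(0,0),.115,101.3)"
```

```text
clock: 1.9
ee_pos: [0.4867, 0.2048, 0.2223]
tcp_rot: [-180.0, -0.0, 101.3]
ft_force: [0.3, 0.7, -0.6]
width: 0.0004
grip_force: 0.0
clock: 2.3
ee_pos: [0.5437, 0.1316, 0.2219]
tcp_rot: [-179.9, -0.0, 101.2]
ft_force: [-1.2, -0.1, 0.3]
width: 0.0004
grip_force: 0.0
turn -0.1 shift mm [  0.5  -0.6 106.9] t 2.3
```

```bash
python3 -m crank '[[-0.005,0,0.03,0],[0,0,0.04,0],[0,0,0.037,0],[0,0,0,0]]'
python3 -m crank '[[0.01,0,0,0],[0.01,0,0,0],[0.01,0,0,0],[0.01,0,0,0],[0.01,0,0,0],[0.01,0,0,0],[0.01,0,0,0],[0.01,0,0,0],[0.01,0,0,0],[0.005,0,0,0]]'
python3 - <<'E'
from h import *
to(*car(0,.0),.115,101.3)
t=viewer.capture("top");s=viewer.capture("scene")
cv2.imwrite("pics/f1.png",np.hstack([cv2.resize(t[140:290,210:330],None,fx=3.2,fy=3.2),cv2.resize(s[140:290,330:450],None,fx=3.2,fy=3.2)]))
E
```

```text
clock: 2.7
ee_pos: [0.5391, 0.129, 0.1112]
tcp_rot: [-179.3, -0.1, 101.5]
ft_force: [-0.2, 0.4, -0.0]
width: 0.0007
grip_force: 0.0
clock: 3.7
ee_pos: [0.5254, 0.2218, 0.1152]
tcp_rot: [-179.9, -0.0, 101.4]
ft_force: [0.6, -2.1, 0.2]
width: 0.0001
grip_force: 0.8
turn 0.1 shift mm [-91.5  -0.3   0.2] t 3.7
```

View pics/f1.png

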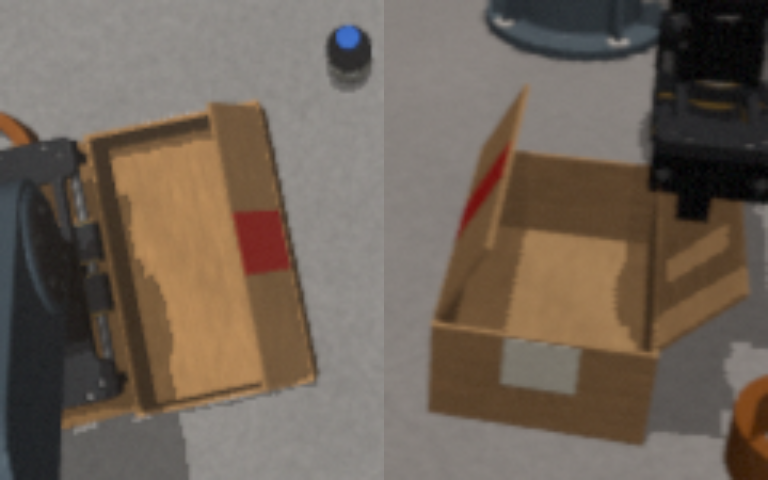

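The left flap now leans well outward, with its edge at about (745,295) in the scene half, and the fingers clear. Now the right flap.

```bash
python3 -m crank '[[-0.03,0,0,0],[-0.045,0,0,0],[-0.04,0,0,0],[-0.01,0,0,0],[-0.01,0,0,0],[-0.01,0,0,0],[-0.01,0,0,0],[-0.01,0,0,0],[-0.01,0,0,0],[-0.007,0,0,0]]'
python3 - <<'E'
from h import *
to(*car(0,.0),.115,101.3)
E
python3 -m crank '[[0.02,0,0,0],[0.02,0,-0.03,0],[0,0,-0.05,0],[0,0,-0.05,0],[0,0,0,0]]' 0.087
python3 - <<'E'
from h import *
t=viewer.capture("top");s=viewer.capture("scene")
cv2.imwrite("pics/f2.png",np.hstack([cv2.resize(t[140:290,210:330],None,fx=3.2,fy=3.2),cv2.resize(s[140:290,330:450],None,fx=3.2,fy=3.2)]))
to(.452,.392,.12,90-5.8)
E
```

```text
clock: 4.8
ee_pos: [0.5619, 0.0418, 0.1155]
tcp_rot: [-180.0, 0.0, 101.4]
ft_force: [0.5, 1.4, 1.1]
width: 0.0004
grip_force: 0.7
turn 0.1 shift mm [92.1 -0.8  0.5] t 4.8
clock: 5.3
ee_pos: [0.5593, 0.0809, 0.2531]
tcp_rot: [179.1, 0.3, 101.4]
ft_force: [1.2, 0.1, -0.1]
width: 0.0326
grip_force: 0.0
turn 17.1 shift mm [ 299.1 -133.9  127.2] t 5.4
```

View pics/f2.png

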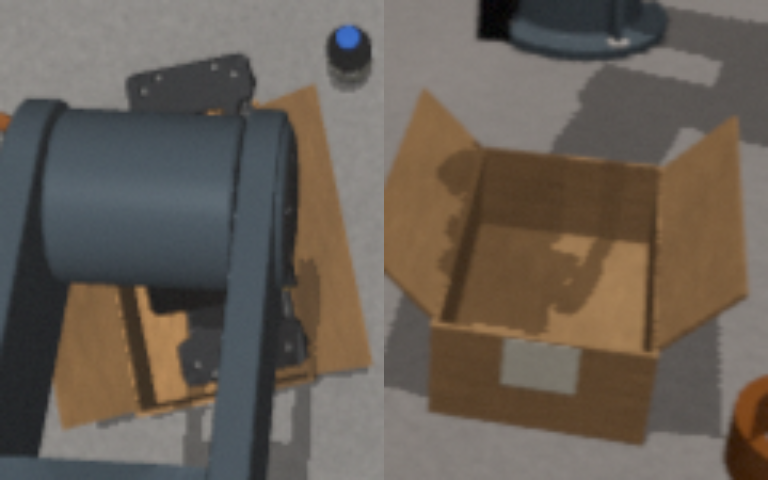

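```bash
cat >> h.py <<'E'
def find(z=.062,show=True):
    t=viewer.capture("top"); k=6; out=[]
    w=(cv2.resize(t,None,fx=k,fy=k,interpolation=2).min(2)>150).astype(np.uint8)
    for c in cv2.findContours(w,0,2)[0]:
        if not 1500<cv2.contourArea(c)<6000: continue
        q=(cv2.boxPoints(cv2.minAreaRect(c))+.5)/k-.5
        Q=np.array([plane("top",*a,z)[:2] for a in q]); e=[Q[1]-Q[0],Q[2]-Q[1]]; l=[np.linalg.norm(x) for x in e]
        s=int(l[0]>l[1])
        if abs(l[s]-.0205)<.004 and abs(l[1-s]-.0287)<.004:
            a=(np.degrees(np.arctan2(e[s][1],e[s][0]))+90)%180-90
            out.append((*Q.mean(0),a))
            if show: print("pack",np.round(Q.mean(0),4),"yaw",round(a,1))
    return out
E
python3 -m crank '[[0,0,0,8.55],[0,0,0,8.55],[0.049,0,0.005,0],[0.045,-0.02,0.015,0],[0.045,-0.02,0.015,0],[0.045,-0.02,0.015,0],[0.045,-0.02,0.015,0],[0.045,-0.02,0.015,0],[0.02,-0.03,0.015,0],[0,0,0,0]]'
python3 - <<'E'
from h import *
for p in find(): to(p[0],p[1],.026,p[2]+90)
E
```

```text
clock: 6.4
ee_pos: [0.4495, 0.3811, 0.1479]
tcp_rot: [-179.4, 0.4, 84.6]
ft_force: [-1.0, -0.0, 0.1]
width: 0.087
grip_force: 0.0
pack [ 0.4566 -0.0938] yaw -0.8
pack [ 0.4632 -0.2035] yaw -9.8
pack [ 0.5864 -0.0974] yaw -9.3
pack [ 0.5858 -0.2141] yaw -21.9
turn -4.7 shift mm [-473.9   10.6  123.2] t 6.5
turn 4.2 shift mm [-573.4  109.5  123.2] t 6.5
turn 3.8 shift mm [-449.8  209.3  123.2] t 6.5
turn 16.4 shift mm [-501.5  345.7  123.2] t 6.5
```

```bash
python3 -m crank '[[0.011,0.002,0.02,0],[0,0,0.03,0],[0,0,0.03,0],[0,0,0.03,0],[0,0,0.012,0],[0,0,0,0],[0,0,0,0]]'
python3 -m crank '[[0,0,0,0],[0,0,0,0],[0,0,0,0],[0,0,0,0],[0,0,0,0],[0,0,0,0],[0,0,0,0]]' 0.02
python3 -m crank '[[0,0,-0.02,0],[0,0,-0.04,0],[0,0,-0.05,0],[0,0,-0.048,0],[0,0,0,-8.4],[0,0,0,-8.4]]'
python3 -c "
from h import *
to(*car(-.066,.033),.19,101.3)"
```

```text
clock: 7.15
ee_pos: [0.4605, 0.3909, 0.0312]
tcp_rot: [179.9, -0.0, 84.2]
ft_force: [0.4, -0.3, 0.1]
width: 0.0872
grip_force: 0.0
clock: 7.85
ee_pos: [0.4591, 0.3911, 0.0307]
tcp_rot: [-180.0, 0.0, 84.2]
ft_force: [-0.8, 0.2, 0.6]
width: 0.0389
grip_force: 0.3
clock: 8.45
ee_pos: [0.4604, 0.3918, 0.1911]
tcp_rot: [179.7, -0.1, 101.4]
ft_force: [-0.3, 0.6, -0.6]
width: 0.0355
grip_force: 30.0
turn 0.1 shift mm [-237.9  -35.9    1.1] t 8.4
```

```bash
python3 -m crank '[[-0.04,-0.006,0,0],[-0.048,-0.006,0,0],[-0.048,-0.006,0,0],[-0.048,-0.006,0,0],[-0.044,-0.006,0,0],[-0.01,-0.006,0,0],[0,0,0,0],[0,0,0,0]]'
python3 -c "
from h import *
to(*car(-.066,.033),.036,101.3)"
```

```text
clock: 9.25
ee_pos: [0.4696, 0.1514, 0.1887]
tcp_rot: [180.0, -0.0, 101.0]
ft_force: [-0.6, 0.7, -0.9]
width: 0.0358
grip_force: 30.0
turn -0.3 shift mm [ -0.4   2.1 152.7] t 9.2
```

```bash
python3 -m crank '[[0,0.002,0.04,0],[0,0,0.04,0],[0,0,0.04,0],[0,0,0.02,0],[0,0,0.008,0],[0,0,0.004,0],[0,0,0,0]]'
python3 -m crank '[[0,0,0,0],[0,0,0,0],[0,0,0,0]]' 0.05
python3 -m crank '[[0,0,-0.02,0],[0,0,-0.05,0],[0,0,-0.04,0],[0,0,-0.04,0]]'
python3 -m crank '[[-0.04,0,0,0],[-0.048,0,0,0],[-0.048,0,0,0],[-0.04,0,0,0]]' 0.087
python3 - <<'E'
from h import *
for p in find(): to(p[0],p[1],.03,p[2]+90)
E
```

```text
clock: 9.95
ee_pos: [0.4709, 0.1527, 0.0381]
tcp_rot: [-180.0, -0.0, 101.2]
ft_force: [-2.3, 1.1, 6.9]
width: 0.0356
grip_force: 30.0
clock: 10.25
ee_pos: [0.4725, 0.1517, 0.0371]
tcp_rot: [179.9, 0.0, 101.1]
ft_force: [-0.3, -0.3, 0.6]
width: 0.0483
grip_force: 0.0
clock: 10.65
ee_pos: [0.4717, 0.1512, 0.1884]
tcp_rot: [180.0, 0.0, 101.0]
ft_force: [0.1, -0.2, -0.1]
width: 0.0502
grip_force: 0.0
clock: 11.05
ee_pos: [0.5061, -0.0238, 0.1872]
tcp_rot: [179.9, 0.1, 101.0]
ft_force: [0.6, 0.0, 0.7]
width: 0.0743
grip_force: 0.0
pack [ 0.4632 -0.2035] yaw -9.8
pack [0.4713 0.1542] yaw 11.6
pack [ 0.5865 -0.0975] yaw -8.8
pack [ 0.5858 -0.2141] yaw -21.9
turn 20.6 shift mm [-179.2  -15.4  157.3] t 11.1
turn -0.8 shift mm [187.5   0.4 157.3] t 11.1
turn 19.6 shift mm [-55.3  87.1 157.3] t 11.1
turn 32.8 shift mm [-142.5  140.5  157.3] t 11.1
```

```bash
python3 -m crank '[[0,0,0,8],[0,0,0,8],[0,0,0,3.6],[-0.025,0.043,0.02,0],[-0.03,0.044,0.02,0],[0,0,0.04,0],[0,0,0.04,0],[0,0,0.037,0],[0,0,0,0],[0,0,0,0]]'
python3 -m crank '[[0,0,0,0],[0,0,0,0],[0,0,0,0],[0,0,0,0],[0,0,0,0],[0,0,0,0],[0,0,0,0],[0,0,0,0],[0,0,0,0]]' 0.02
python3 -m crank '[[0,0,-0.02,0],[0,0,-0.04,0],[0,0,-0.05,0],[0,0,-0.048,0],[0,0,0,-8],[0,0,0,-8],[0,0,0,-4.1],[0,0,0,0]]'
python3 -c "
from h import *
to(*car(.066,-.033),.19,101.3)"
```

```text
clock: 12.1
ee_pos: [0.5758, -0.0822, 0.0333]
tcp_rot: [-179.9, -0.0, 81.5]
ft_force: [0.1, -0.8, 0.8]
width: 0.0867
grip_force: 0.0
clock: 13.0
ee_pos: [0.5761, -0.0826, 0.0336]
tcp_rot: [180.0, 0.0, 81.4]
ft_force: [1.1, 0.4, 1.4]
width: 0.0361
grip_force: 29.6
clock: 13.8
ee_pos: [0.5749, -0.0822, 0.191]
tcp_rot: [-179.9, -0.1, 101.5]
ft_force: [0.6, -0.2, -1.9]
width: 0.0363
grip_force: 29.6
turn 0.2 shift mm [183.3  76.7   1. ] t 13.8
```

The arm hadn't settled when I measured, so the pack is held about 13 mm off-centre along tool −x. I'll compensate on placing and add settle rows from now on.

```bash
python3 -m crank '[[0.04,0.016,0,0],[0.045,0.016,0,0],[0.045,0.016,0,0],[0.045,0.016,0,0],[0.021,0.013,0,0],[0,0,0,0],[0,0,0,0],[0,0,0,0]]'
python3 -c "
from h import *
to(*car(.066,-.0195),.0385,101.3)
for p in find(): pass"
```

```text
clock: 14.6
ee_pos: [0.6115, 0.1238, 0.1909]
tcp_rot: [-179.9, 0.0, 101.4]
ft_force: [-0.3, -0.6, -0.5]
width: 0.0359
grip_force: 29.6
turn 0.1 shift mm [  2.    0.5 152.4] t 14.6
pack [ 0.4567 -0.0939] yaw -2.4
pack [ 0.4633 -0.2035] yaw -10.6
pack [ 0.5857 -0.2142] yaw -21.8
```

```bash
python3 -m crank '[[0.002,0,0.04,0],[0,0,0.04,0],[0,0,0.04,0],[0,0,0.02,0],[0,0,0.008,0],[0,0,0.004,0],[0,0,0,0],[0,0,0,0]]'
python3 -m crank '[[0,0,0,0],[0,0,0,0],[0,0,0,0]]' 0.05
python3 -m crank '[[0,0,-0.02,0],[0,0,-0.05,0],[0,0,-0.04,0],[0,0,-0.04,0],[0,0,0,7],[0,0,0,7],[0,0,0,0],[0,0,0,0]]'
python3 -c "
from h import *
to(.4567,-.0939,.033,88)"
```

```text
clock: 15.45
ee_pos: [0.6129, 0.1266, 0.041]
tcp_rot: [179.8, 0.0, 101.5]
ft_force: [-0.7, -0.4, -0.9]
width: 0.0357
grip_force: 29.6
clock: 15.75
ee_pos: [0.6122, 0.127, 0.0403]
tcp_rot: [179.9, 0.0, 101.6]
ft_force: [-0.2, 0.5, -0.3]
width: 0.0481
grip_force: 0.0
clock: 16.55
ee_pos: [0.6114, 0.127, 0.1894]
tcp_rot: [-180.0, 0.0, 87.7]
ft_force: [0.5, -0.1, 0.5]
width: 0.0499
grip_force: 0.0
turn -0.3 shift mm [-226.1 -146.9  156.4] t 16.6
```

```bash
python3 -m crank '[[-0.038,-0.025,0,0],[-0.038,-0.025,0,0],[-0.038,-0.025,0,0],[-0.038,-0.025,0,0],[-0.038,-0.025,0,0],[-0.036,-0.022,0,0],[0,0,0.02,0],[0,0,0,0],[0,0,0,0]]' 0.087
python3 -c "
from h import *
to(.4567,-.0939,.033,88)
find()"
```

```text
clock: 17.45
ee_pos: [0.4551, -0.0924, 0.1693]
tcp_rot: [-179.9, -0.0, 87.6]
ft_force: [0.8, 0.0, 0.2]
width: 0.0869
grip_force: 0.0
turn -0.4 shift mm [ -1.4   1.7 136.3] t 17.4
pack [0.4712 0.1542] yaw 11.6
pack [ 0.5858 -0.2141] yaw -21.9
pack [0.6171 0.1145] yaw 14.1
```

```bash
python3 -m crank '[[-0.001,0.002,0.04,0],[0,0,0.04,0],[0,0,0.04,0],[0,0,0.016,0],[0,0,0,0],[0,0,0,0]]'
python3 -m crank '[[0,0,0,0],[0,0,0,0],[0,0,0,0],[0,0,0,0],[0,0,0,0],[0,0,0,0],[0,0,0,0],[0,0,0,0],[0,0,0,0]]' 0.02
python3 -m crank '[[0,0,-0.02,0],[0,0,-0.04,0],[0,0,-0.05,0],[0,0,-0.048,0],[0,0,0,-7],[0,0,0,-6.6],[0,0,0,0],[0,0,0,0]]'
python3 -c "
from h import *
to(*car(-.066,-.033),.19,101.3)"
```

```text
clock: 18.1
ee_pos: [0.458, -0.0933, 0.0338]
tcp_rot: [180.0, 0.0, 87.6]
ft_force: [0.3, 0.5, -0.1]
width: 0.087
grip_force: 0.0
clock: 19.0
ee_pos: [0.457, -0.0937, 0.0335]
tcp_rot: [-180.0, -0.0, 87.5]
ft_force: [-0.7, -0.2, 1.1]
width: 0.0357
grip_force: 30.0
clock: 19.8
ee_pos: [0.4567, -0.0935, 0.1912]
tcp_rot: [-180.0, -0.0, 101.0]
ft_force: [1.0, 0.6, -0.9]
width: 0.0355
grip_force: 30.0
turn -0.3 shift mm [171.2  62.8   1.2] t 19.8
```

```bash
python3 -m crank '[[0.035,0.013,0,0],[0.045,0.015,0,0],[0.045,0.015,0,0],[0.038,0.013,0,0],[0.008,0.007,0,0],[0,0,0,0],[0,0,0,0],[0,0,0,0]]'
python3 -c "
from h import *
to(*car(-.066,-.033),.0385,101.3)"
python3 -m crank '[[0,0,0.04,0],[0,0,0.04,0],[0,0,0.04,0],[0,0,0.02,0],[0,0,0.008,0],[0,0,0.004,0],[0,0,0,0],[0,0,0,0]]'
python3 -m crank '[[0,0,0,0],[0,0,0,0],[0,0,0,0]]' 0.05
python3 -m crank '[[0,0,-0.02,0],[0,0,-0.05,0],[0,0,-0.04,0],[0,0,-0.04,0],[0,0,0,8],[0,0,0,7],[0,0,0,6],[0,0,0,0],[0,0,0,0]]'
python3 -c "
from h import *
for p in find(): to(p[0],p[1],.033,p[2]+90)"
```

```text
clock: 20.6
ee_pos: [0.4856, 0.0849, 0.1912]
tcp_rot: [-179.9, 0.0, 101.0]
ft_force: [0.2, 0.0, -0.2]
width: 0.0359
grip_force: 30.0
turn -0.3 shift mm [  1.9  -0.5 152.7] t 20.6
clock: 21.4
ee_pos: [0.4868, 0.086, 0.0405]
tcp_rot: [179.9, 0.0, 101.1]
ft_force: [0.1, 0.5, -0.9]
width: 0.0358
grip_force: 30.0
clock: 21.7
ee_pos: [0.4862, 0.0863, 0.0401]
tcp_rot: [179.9, 0.0, 101.2]
ft_force: [-0.5, 0.6, -0.5]
width: 0.0481
grip_force: 0.0
clock: 22.6
ee_pos: [0.4857, 0.0863, 0.1895]
tcp_rot: [-180.0, 0.0, 80.3]
ft_force: [-0.0, -0.2, -0.6]
width: 0.0499
grip_force: 0.0
pack [ 0.4632 -0.2035] yaw -9.8
pack [ 0.5858 -0.2141] yaw -21.9
pack [0.6172 0.1145] yaw 14.1
turn 0.0 shift mm [-289.4   26.9  156.5] t 22.6
turn 12.2 shift mm [-241.3  205.1  156.5] t 22.6
turn -23.8 shift mm [ -4.6 134.4 156.5] t 22.6
```

Next is the pack at (.4632,-.2035), bound for slot (0,+.033).

```bash
python3 -m crank '[[-0.045,0.004,0,0],[-0.048,0.004,0,0],[-0.048,0.005,0,0],[-0.048,0.005,0,0],[-0.048,0.005,0,0],[-0.048,0.004,0,0],[-0.004,0,0.02,0],[0,0,0,0],[0,0,0,0]]' 0.087
python3 -c "
from h import *
to(.4632,-.2035,.033,80.2)
find()"
```

```text
clock: 23.55
ee_pos: [0.4622, -0.2023, 0.1691]
tcp_rot: [-179.9, -0.1, 80.2]
ft_force: [0.1, 0.3, -0.5]
width: 0.0869
grip_force: 0.0
turn -0.0 shift mm [ -1.    1.2 136.1] t 23.6
pack [0.4712 0.1542] yaw 11.6
pack [0.4876 0.0862] yaw 11.0
pack [ 0.5858 -0.2141] yaw -21.9
pack [0.6172 0.1144] yaw 14.6
```

```bash
python3 -m crank '[[-0.001,0.001,0.04,0],[0,0,0.04,0],[0,0,0.04,0],[0,0,0.016,0],[0,0,0,0],[0,0,0,0]]'
python3 -m crank '[[0,0,0,0],[0,0,0,0],[0,0,0,0],[0,0,0,0],[0,0,0,0],[0,0,0,0],[0,0,0,0],[0,0,0,0],[0,0,0,0]]' 0.02
python3 -m crank '[[0,0,-0.02,0],[0,0,-0.04,0],[0,0,-0.05,0],[0,0,-0.048,0],[0,0,0,-8],[0,0,0,-8],[0,0,0,-5.1],[0,0,0,0],[0,0,0,0]]'
python3 -c "
from h import *
to(*car(0,.033),.19,101.3)"
```

```text
clock: 24.2
ee_pos: [0.4645, -0.2035, 0.0342]
tcp_rot: [180.0, 0.0, 80.3]
ft_force: [0.2, -0.7, -0.2]
width: 0.0872
grip_force: 0.0
clock: 25.1
ee_pos: [0.4637, -0.2043, 0.0334]
tcp_rot: [-180.0, -0.0, 80.1]
ft_force: [-1.2, -0.5, 0.8]
width: 0.0358
grip_force: 30.0
clock: 26.0
ee_pos: [0.4636, -0.2041, 0.1913]
tcp_rot: [-180.0, -0.0, 101.1]
ft_force: [-0.2, 0.1, -1.6]
width: 0.0358
grip_force: 30.0
turn -0.2 shift mm [347.  143.7   1.3] t 26.0
```

```bash
python3 -m crank '[[0.04,0.017,0,0],[0.045,0.018,0,0],[0.045,0.019,0,0],[0.045,0.019,0,0],[0.045,0.019,0,0],[0.045,0.019,0,0],[0.045,0.019,0,0],[0.037,0.014,0,0],[0,0,0,0],[0,0,0,0]]'
python3 -m crank '[[0,0,0,0]]'
python3 -c "
from h import *
to(*car(0,.033),.0385,101.3)"
```

```text
clock: 27.0
ee_pos: [0.5369, 0.1649, 0.1909]
tcp_rot: [-179.9, 0.0, 101.3]
ft_force: [0.8, -0.0, -0.2]
width: 0.0358
grip_force: 30.0
clock: 27.1
ee_pos: [0.5369, 0.1632, 0.1911]
tcp_rot: [-179.9, 0.0, 101.2]
ft_force: [-0.1, -0.4, -1.3]
width: 0.0357
grip_force: 30.0
turn -0.1 shift mm [ 1.200e+00 -1.000e-01  1.526e+02] t 27.1
```

```bash
python3 -m crank '[[0.001,0,0.04,0],[0,0,0.04,0],[0,0,0.04,0],[0,0,0.02,0],[0,0,0.008,0],[0,0,0.004,0],[0,0,0,0],[0,0,0,0]]'
python3 -m crank '[[0,0,0,0],[0,0,0,0],[0,0,0,0]]' 0.05
python3 -m crank '[[0,0,-0.02,0],[0,0,-0.05,0],[0,0,-0.04,0],[0,0,-0.04,0],[0,0,0,8],[0,0,0,8],[0,0,0,8],[0,0,0,8],[0,0,0,1],[0,0,0,0]]'
python3 -m crank '[[-0.02,0,0,0],[0,0,0,0]]'
python3 -c "
from h import *
for p in find(): to(p[0],p[1],.033,p[2]+90)"
```

```text
clock: 27.9
ee_pos: [0.5382, 0.1649, 0.0407]
tcp_rot: [179.9, 0.0, 101.2]
ft_force: [-0.1, -0.7, -0.5]
width: 0.0357
grip_force: 30.0
clock: 28.2
ee_pos: [0.5375, 0.1653, 0.0402]
tcp_rot: [179.9, 0.0, 101.3]
ft_force: [0.4, -0.1, 0.4]
width: 0.0482
grip_force: 0.0
clock: 29.2
ee_pos: [0.537, 0.1652, 0.1896]
tcp_rot: [-180.0, 0.0, 68.4]
ft_force: [0.0, -0.2, -0.2]
width: 0.0503
grip_force: 0.0
clock: 29.4
ee_pos: [0.5287, 0.1455, 0.1893]
tcp_rot: [-179.9, 0.1, 68.3]
ft_force: [-0.1, -0.2, 0.3]
width: 0.0498
grip_force: 0.0
pack [0.488  0.0843] yaw 11.4
pack [ 0.5858 -0.2142] yaw -21.9
turn -33.1 shift mm [-52.5 -52.7 156.4] t 29.4
turn 0.2 shift mm [-313.2  186.9  156.4] t 29.4
```

```bash
python3 -m crank '[[-0.035,0.02,0,0],[-0.04,0.024,0,0],[-0.04,0.024,0,0],[-0.04,0.024,0,0],[-0.04,0.024,0,0],[-0.04,0.024,0,0],[-0.04,0.024,0,0],[-0.038,0.023,0.02,0],[0,0,0,0],[0,0,0,0]]' 0.087
python3 -c "
from h import *
to(.5858,-.2142,.033,68.1)
find()"
```

```text
clock: 30.45
ee_pos: [0.5872, -0.2139, 0.1685]
tcp_rot: [-179.9, -0.1, 68.2]
ft_force: [0.2, -0.1, -1.5]
width: 0.0867
grip_force: 0.0
turn 0.1 shift mm [ -0.8  -1.2 135.5] t 30.4
pack [0.4713 0.1541] yaw 11.6
pack [0.4876 0.0861] yaw 10.9
pack [0.5395 0.1661] yaw 13.5
pack [0.6172 0.1143] yaw 14.6
pack [0.9362 0.5742] yaw 2.1
```

```bash
python3 -m crank '[[-0.001,-0.001,0.04,0],[0,0,0.04,0],[0,0,0.04,0],[0,0,0.0155,0],[0,0,0,0],[0,0,0,0]]'
python3 -m crank '[[0,0,0,0],[0,0,0,0],[0,0,0,0],[0,0,0,0],[0,0,0,0],[0,0,0,0],[0,0,0,0],[0,0,0,0],[0,0,0,0]]' 0.02
python3 -m crank '[[0,0,-0.02,0],[0,0,-0.04,0],[0,0,-0.05,0],[0,0,-0.048,0],[0,0,0,-8],[0,0,0,-8],[0,0,0,-8],[0,0,0,-8],[0,0,0,-1],[0,0,0,0]]'
python3 -c "
from h import *
to(*car(.0,-.035),.19,101.3)"
```

```text
clock: 31.1
ee_pos: [0.5873, -0.2136, 0.0354]
tcp_rot: [179.9, 0.0, 68.3]
ft_force: [0.0, -1.2, 1.3]
width: 0.087
grip_force: 0.0
clock: 32.0
ee_pos: [0.586, -0.214, 0.0339]
tcp_rot: [-180.0, 0.0, 68.2]
ft_force: [0.0, -0.1, -0.4]
width: 0.0357
grip_force: 30.0
clock: 33.0
ee_pos: [0.5859, -0.2139, 0.1917]
tcp_rot: [-180.0, -0.0, 101.1]
ft_force: [0.6, -0.6, 0.4]
width: 0.0359
grip_force: 30.0
turn -0.2 shift mm [312.6  25.7   1.7] t 33.0
```

```bash
python3 -m crank '[[0.04,0.003,0,0],[0.047,0.004,0,0],[0.048,0.004,0,0],[0.048,0.004,0,0],[0.048,0.004,0,0],[0.048,0.004,0,0],[0.033,0.002,0,0],[0,0,0,0],[0,0,0,0],[0,0,0,0]]'
python3 -c "
from h import *
to(*car(0.002,-.035),.0385,101.3)"
```

```text
clock: 34.0
ee_pos: [0.5502, 0.096, 0.192]
tcp_rot: [180.0, 0.0, 101.2]
ft_force: [0.3, -0.1, -1.2]
width: 0.0361
grip_force: 30.0
turn -0.1 shift mm [  1.7   2.  153.5] t 34.0
```

```bash
python3 -m crank '[[0.001,0.002,0.04,0],[0,0,0.04,0],[0,0,0.04,0],[0,0,0.02,0],[0,0,0.008,0],[0,0,0.004,0],[0,0,0,0],[0,0,0,0]]'
python3 -m crank '[[0,0,0,0],[0,0,0,0],[0,0,0,0]]' 0.05
python3 -m crank '[[0,0,-0.02,0],[0,0,-0.05,0],[0,0,-0.04,0],[0,0,-0.04,0],[0,0,0,0],[0,0,0,0]]' 
python3 -m crank '[[0.045,0,0,0],[0.048,0,0,0],[0.048,0,0,0],[0.045,0,0,0],[0,0,0,0],[0,0,0,0]]' 0
python3 - <<'E'
from h import *
t=viewer.capture("top");s=viewer.capture("scene")
cv2.imwrite("pics/p1.png",np.hstack([cv2.resize(t[140:290,210:330],None,fx=3.2,fy=3.2),cv2.resize(s[140:290,330:450],None,fx=3.2,fy=3.2)]))
find()
to(*car(0,.15),.105,101.3)
E
```

```text
clock: 34.8
ee_pos: [0.5528, 0.0979, 0.0412]
tcp_rot: [179.9, 0.0, 101.2]
ft_force: [0.5, 0.5, 0.1]
width: 0.0357
grip_force: 30.0
clock: 35.1
ee_pos: [0.552, 0.0983, 0.0407]
tcp_rot: [179.9, 0.0, 101.3]
ft_force: [-0.2, 0.9, -0.2]
width: 0.0486
grip_force: 0.0
clock: 35.7
ee_pos: [0.552, 0.0984, 0.1913]
tcp_rot: [179.8, 0.0, 101.3]
ft_force: [-0.1, -0.1, -0.9]
width: 0.0505
grip_force: 0.0
clock: 36.3
ee_pos: [0.5136, 0.2812, 0.188]
tcp_rot: [-179.8, 0.1, 101.4]
ft_force: [-0.1, -0.5, -0.0]
width: 0.0096
grip_force: 0.0
pack [0.4712 0.1541] yaw 11.6
pack [0.4877 0.0861] yaw 11.4
pack [0.5393 0.1661] yaw 11.6
pack [0.5541 0.098 ] yaw 11.3
pack [0.6172 0.1144] yaw 14.1
turn -0.1 shift mm [ 0.1 -1.5 84. ] t 36.5
```

View pics/p1.png

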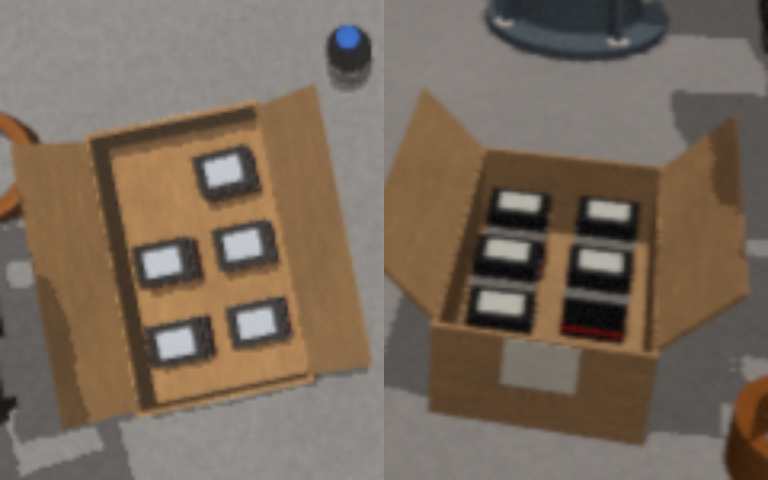

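All five packs stand inside (five white labels in the top half) and both flaps are outward. Closing the left flap.

```bash
python3 -m crank '[[0,-0.001,0.03,0],[0,0,0.03,0],[0,0,0.023,0],[0,0,0,0],[-0.012,0,0,0],[-0.015,0,0,0],[-0.015,0,0,0],[-0.015,0,0,0],[-0.015,0,0,0],[-0.005,0,0,0]]'
python3 -m crank '[[0,0,-0.02,0],[-0.01,0,-0.005,0],[-0.015,0,0.005,0],[-0.008,0,0.007,0],[-0.007,0,0.008,0],[-0.004,0,0.008,0],[-0.004,0,0.007,0],[-0.002,0,0.006,0],[0,0,0,0]]'
python3 - <<'E'
from h import *
to(*car(0,.023),.086,101.3)
t=viewer.capture("top");s=viewer.capture("scene")
cv2.imwrite("pics/p2.png",np.hstack([cv2.resize(t[140:290,210:330],None,fx=3.2,fy=3.2),cv2.resize(s[140:290,330:450],None,fx=3.2,fy=3.2)]))
E
```

```text
clock: 37.45
ee_pos: [0.5298, 0.2032, 0.1072]
tcp_rot: [180.0, -0.0, 101.1]
ft_force: [-0.5, 2.5, 0.2]
width: 0.0006
grip_force: 1.2
clock: 38.35
ee_pos: [0.538, 0.1556, 0.0896]
tcp_rot: [-179.8, -0.0, 101.2]
ft_force: [0.1, -0.6, 0.6]
width: 0.0003
grip_force: 0.0
turn -0.1 shift mm [-1.1  0.3  3.6] t 38.4
```

View pics/p2.png

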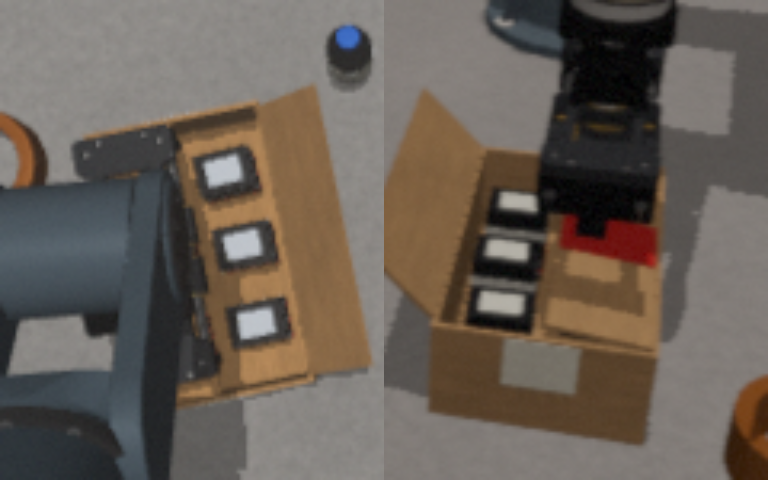

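The left flap lies almost level, its edge slightly up. Pressing the last few mm, then starting the right flap.

```bash
python3 -m crank '[[0,0,0.003,0],[0,0,0.003,0],[0,0,0.0015,0],[0,0,0,0],[0,0,0,0]]'
python3 -m crank '[[0,0,0,0],[0,0,0,0]]'
python3 -c "
from h import *
to(*car(0,-.15),.17,101.3)"
```

```text
clock: 38.95
ee_pos: [0.5389, 0.156, 0.0834]
tcp_rot: [-180.0, -0.0, 101.2]
ft_force: [0.7, 0.2, -0.8]
width: 0.0005
grip_force: 0.0
clock: 39.15
ee_pos: [0.539, 0.156, 0.0835]
tcp_rot: [-180.0, -0.0, 101.2]
ft_force: [0.8, 0.2, -0.4]
width: 0.0006
grip_force: 0.0
turn -0.1 shift mm [-174.3   -0.8  -86.5] t 39.1
```

```bash
python3 -m crank '[[0,0,0.0013,0],[0,0,0,0],[0,0,0,0]]'
python3 -m crank '[[0,0,-0.04,0],[0,0,-0.045,0],[-0.045,0,0,0],[-0.048,0,0,0],[-0.045,0,0,0],[-0.036,0,0,0],[0,0,0.02,0],[0,0,0.03,0],[0,0,0.015,0],[0,0,0,0]]'
python3 -m crank '[[0,0,0,0]]'
python3 -c "
from h import *
to(*car(0,-.15),.107,101.3)"
```

```text
clock: 39.45
ee_pos: [0.5391, 0.156, 0.0821]
tcp_rot: [-180.0, -0.0, 101.2]
ft_force: [0.2, 0.3, 0.6]
width: 0.0003
grip_force: 0.2
clock: 40.45
ee_pos: [0.571, -0.0146, 0.0998]
tcp_rot: [-179.7, -0.1, 101.2]
ft_force: [0.3, 0.4, -0.1]
width: 0.0004
grip_force: 0.0
clock: 40.55
ee_pos: [0.5731, -0.0147, 0.1022]
tcp_rot: [-180.0, -0.0, 101.2]
ft_force: [0.7, -0.2, -0.1]
width: 0.0005
grip_force: 0.0
turn -0.1 shift mm [-0.2 -0.8 -4.8] t 40.5
```

```bash
python3 -m crank '[[0.012,0,-0.004,0],[0.015,0,0,0],[0.015,0,0,0],[0.015,0,0,0],[0.015,0,0,0],[0.005,0,0,0],[0,0,-0.02,0],[0.01,0,-0.005,0],[0.015,0,0.005,0],[0.008,0,0.007,0]]'
python3 -m crank '[[0.007,0,0.008,0],[0.004,0,0.008,0],[0.004,0,0.007,0],[0.002,0,0.004,0],[0,0,0,0],[0,0,0,0]]'
python3 -c "
from h import *
to(*car(0,-.023),.082,101.3)"
```

```text
clock: 41.55
ee_pos: [0.5513, 0.0949, 0.1188]
tcp_rot: [179.9, -0.0, 101.3]
ft_force: [1.6, -0.3, 1.2]
width: 0.0002
grip_force: 0.7
clock: 42.15
ee_pos: [0.5479, 0.1097, 0.0918]
tcp_rot: [-179.9, -0.0, 101.2]
ft_force: [0.6, 0.2, 0.2]
width: 0.0004
grip_force: 0.0
turn -0.1 shift mm [-0.2 -0.4  9.8] t 42.1
```

```bash
python3 -m crank '[[0,0,0.003,0],[0,0,0.003,0],[0,0,0.003,0],[0,0,0.0008,0],[0,0,0,0],[0,0,0,0],[0,0,0,0]]'
python3 -m crank '[[0,0,-0.03,0],[0,0,-0.05,0],[0,0,-0.05,0],[-0.045,0,0,0],[-0.048,0,0,0],[-0.048,0,0,0],[-0.048,0,0,0],[-0.048,0,0,0],[-0.048,0,0,0],[0,0,0,0]]' 0.087
python3 - <<'E'
from h import *
t=viewer.capture("top");s=viewer.capture("scene")
cv2.imwrite("pics/k_t.png",t);cv2.imwrite("pics/k_s.png",s)
cv2.imwrite("pics/p3.png",np.hstack([cv2.resize(t[160:280,230:320],None,fx=4.4,fy=4.4,interpolation=2),cv2.resize(s[170:290,335:425],None,fx=4.4,fy=4.4,interpolation=2)]))
a=np.radians(160.6); sq=np.array([.507,-.372])-.0055*np.array([np.cos(a),np.sin(a)])
print(sq); to(*sq,.123,160.6+90)
E
```

```text
clock: 42.85
ee_pos: [0.5481, 0.1097, 0.0823]
tcp_rot: [-180.0, 0.0, 101.2]
ft_force: [-0.7, 0.1, 0.2]
width: 0.0003
grip_force: 0.0
clock: 43.85
ee_pos: [0.6053, -0.1767, 0.2124]
tcp_rot: [179.9, 0.3, 100.9]
ft_force: [-0.3, 0.6, 0.1]
width: 0.0723
grip_force: 0.0
[ 0.51218772 -0.37382689]
turn 30.5 shift mm [-221.7  -18.6   88.9] t 44.0
```

View pics/p3.png

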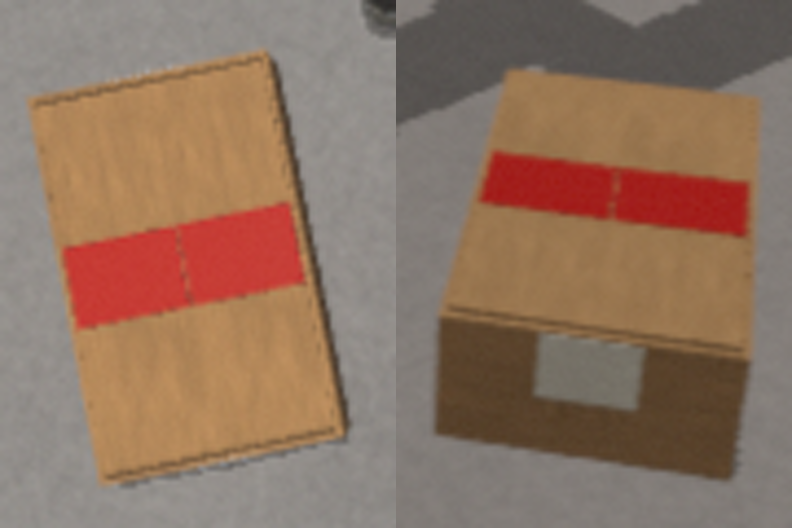

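The carton is closed and both flaps look flush, with no step at the meeting line in either view. Moving to the scanner.

```bash
python3 -m crank '[[0,0,0,8],[0,0,0,8],[0,0,0,8],[0,0,0,6.4],[-0.045,-0.004,-0.01,0],[-0.045,-0.004,0,0],[-0.045,-0.004,0,0],[-0.02,-0.004,0,0],[0,0,0,0],[0,0,0,0]]' 0.087
python3 -c "
from h import *
to(.5122,-.3738,.123,70.6)"
```

```text
clock: 44.95
ee_pos: [0.5377, -0.3092, 0.2222]
tcp_rot: [-179.9, -0.1, 70.9]
ft_force: [0.9, 0.2, -1.2]
width: 0.0869
grip_force: 0.0
turn 0.3 shift mm [-69.4  -2.6  99.2] t 45.0
```

```bash
python3 -m crank '[[-0.034,-0.001,0,0.3],[-0.034,-0.001,0,0],[0,0,0,0],[0,0,0,0],[0,0,0,0]]'
python3 - <<'E'
from h import *
to(.5122,-.3738,.123,70.6)
s=viewer.capture("scene"); crop(s,170,100,290,210,5,"pics/q1.png")
# project expected tip axis points & squeeze
st=monitor.state(); print(proj("scene",[.507,-.372,.179])-[170,100],proj("scene",[.507,-.372,.179]))
E
```

```text
clock: 45.45
ee_pos: [0.5142, -0.3721, 0.2222]
tcp_rot: [-180.0, -0.1, 70.7]
ft_force: [0.2, -0.1, -0.1]
width: 0.0867
grip_force: 0.0
turn 0.1 shift mm [-2.3 -1.3 99.2] t 45.5
[45.02937824 35.04811565] [215.02937824 135.04811565]
```

View pics/q1.png

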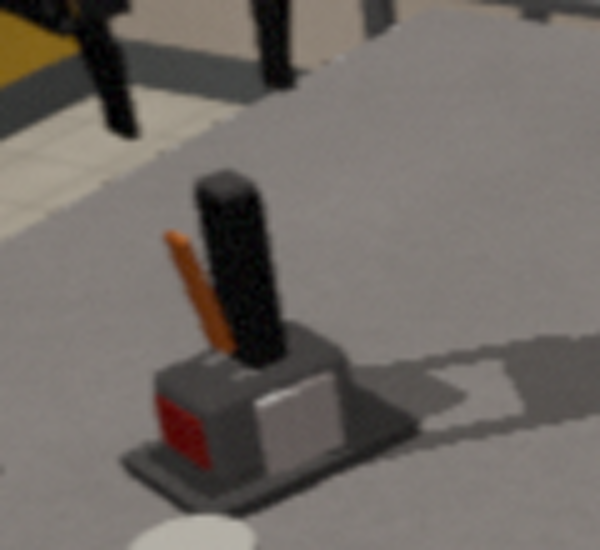

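The grip top is seen at about (228,182), as predicted, and the open fingers at (120,130) and (280,85) straddle the grip and trigger. Descending.

```bash
python3 -m crank '[[-0.002,-0.001,0.02,0],[0,0,0.025,0],[0,0,0.025,0],[0,0,0.02,0],[0,0,0.008,0],[0,0,0,0],[0,0,0,0],[0,0,0,0]]'
python3 -m crank '[[0,0,0,0],[0,0,0,0],[0,0,0,0],[0,0,0,0],[0,0,0,0],[0,0,0,0],[0,0,0,0],[0,0,0,0],[0,0,0,0],[0,0,0,0]]' 0.03
python3 -c "
from h import *
print(monitor.state()['grip_force'])
to(.5122,-.3738,.123,70.6)"
```

```text
clock: 46.3
ee_pos: [0.5127, -0.3764, 0.1258]
tcp_rot: [179.9, 0.1, 70.6]
ft_force: [-0.3, -0.3, 0.3]
width: 0.0868
grip_force: 0.0
clock: 47.3
ee_pos: [0.5113, -0.3763, 0.1256]
tcp_rot: [-180.0, 0.1, 70.5]
ft_force: [-0.4, 1.6, 7.6]
width: 0.0386
grip_force: 30.0
30.00029423787055
turn -0.1 shift mm [2.6 0.  2.6] t 47.3
```

The width is 38.6 mm at 30 N, so the trigger is home. Releasing and retreating.

```bash
python3 -m crank '[[0,0,0,0],[0,0,0,0],[0,0,0,0]]'
python3 -m crank '[[0,0,0,0],[0,0,0,0],[0,0,0,0],[0,0,0,0],[0,0,0,0],[0,0,0,0],[0,0,0,0],[0,0,0,0]]' 0.087
python3 -m crank '[[0,0,-0.02,0],[0,0,-0.03,0],[0,0,-0.03,0],[0,0,-0.03,0],[0,0,-0.03,0],[0,0,0,0],[0,0,0,0],[0,0,0,0]]'
python3 - <<'E'
from h import *
s=viewer.capture("scene");cv2.imwrite("pics/e_s.png",s);t=viewer.capture("top");cv2.imwrite("pics/e_t.png",t)
cv2.imwrite("pics/e.png",np.hstack([cv2.resize(s[120:290,180:440],None,fx=3,fy=3,interpolation=2)]))
# flap level check: red tape outline in both views
for n,im in(("top",t),("scene",s)):
    h=cv2.cvtColor(im,cv2.COLOR_BGR2HSV); m=(((h[...,0]<6)|(h[...,0]>174))&(h[...,1]>150)&(h[...,2]>80)).astype(np.uint8)
    m=cv2.morphologyEx(m,cv2.MORPH_CLOSE,np.ones((3,3)))
    c=max(cv2.findContours(m,0,2)[0],key=cv2.contourArea)
    Q=np.array([plane(n,*p,.082)[:2]-C for p in cv2.boxPoints(cv2.minAreaRect(c))]); a=np.radians(CY)
    print(n,(Q@np.array([[np.cos(a),-np.sin(a)],[np.sin(a),np.cos(a)]])).round(4).tolist())
E
```

```text
clock: 47.6
ee_pos: [0.5113, -0.3763, 0.1256]
tcp_rot: [-180.0, 0.1, 70.5]
ft_force: [-0.7, 0.0, 7.8]
width: 0.0383
grip_force: 30.0
clock: 48.4
ee_pos: [0.511, -0.3752, 0.1239]
tcp_rot: [-179.9, -0.1, 70.5]
ft_force: [-0.5, -0.0, 0.4]
width: 0.0861
grip_force: 0.0
clock: 49.2
ee_pos: [0.5109, -0.375, 0.2627]
tcp_rot: [-179.8, -0.1, 70.5]
ft_force: [0.5, 0.5, -0.5]
width: 0.0873
grip_force: 0.0
top [[0.0253, 0.0709], [0.0253, -0.0692], [-0.024, -0.0694], [-0.0239, 0.0701]]
scene [[0.0267, -0.0673], [-0.0235, -0.0717], [-0.023, 0.0725], [0.0256, 0.0704]]
```

View pics/e.png

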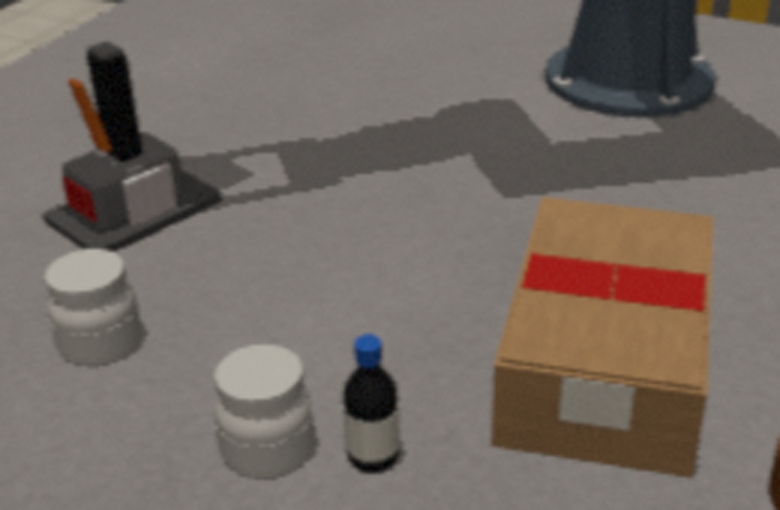

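The carton is flush and closed at (610,290), the trigger is released again at (90,115), and the tubs and bottle have not moved.

```bash
python3 -c "
from workcell import job_done
print(job_done())"
```

```text
the job is handed in; nothing more can be done
None
```

The job is handed in at about 49 s: all five packs are in the carton, both flaps look level with the rim in the last pictures, and the scanner trigger was squeezed home and released, but I don't have the judge's verdict.

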